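Release a spent cartridge with the two-stage lever

ROBOT

A 6-joint arm with a two-finger parallel gripper is mounted at the origin on the work surface. World frame = base frame: x ahead of the robot, y to its left, z up, the work surface at z = 0. Lengths are in m, angles in rad, forces in N, time in s.
With the tool pointing down it reaches from about 0.3 to 0.85 m from the base axis. Payload 4.2 kg.
Tool frame: the origin (TCP) lies midway between the tips of the shut fingers; the grasp point (between the pads) lies 19 mm behind it (bot.grip_point_offset is the distance from the TCP to the grasp point, in m); z points along the fingers, y is the direction in which the jaws open and shut (so a half turn about z gives the same grasp; the last joint's range is limited). The gripper opens to 91 mm and grips with 3 to 60 N. Pads are 32 mm wide; open, the fingers measure 118 mm over their backs; the gripper's body (76 mm by 178 mm) begins 60 mm behind the grasp point.
Start: joints at [-1.225, 0.32, 1.565, -0, 1.257, -0.02], TCP at [0.206, -0.537, 0.214] pointing down, gripper open.
Joint ranges: [-3.11, 3.11], [-0.84, 2.01], [0.21, 2.61], [-1.34, 4.49], [0.05, 2.63], [-2.56, 2.56]. Speed limits (rad/s): [2.57, 2.57, 3.14, 3.14, 3.14, 3.14].

INTERFACE

Orientations are given as a 3x3 rotation matrix whose columns are the frame's x, y, z axes.
In Python, from plant import bot gives the robot as it stands.
- The arm moves only by the tool servo_tool, never from a script. Its arguments are lists of equal length, an entry for each row: "dp": the shift along the tool's x, y, z in m, a list of three; "turn": the turn, a rotation vector about the tool's x, y, z in rad, a list of three. In form: {"dp": [[x, y, z], ...], "turn": [[rx, ry, rz], ...]}. A call has 1 to 20 rows; each row shifts and turns the commanded pose from where the row before left it, along the tool's axes as they then stand; what a row does not reach is not made up. A row lasts 1/12 s, in which the tool goes at most 41.7 mm and 7.16 degrees, less where a joint would pass 70% of its speed; a pose out of reach is approached as far as the arm can. A call is refused whole if a number of a shift passes 0.0417 or a number of a turn 0.125, either way. A call with a gripper value outside its range is refused whole. "fingers" is the opening, from 0 (shut) to 1 (fully open), set as the call begins (left out, the last holds). The fingers move at their own pace and stop on an object; "grip_force" is the grip in N (left out, the last holds). Time passes only in rows, so rows that do not move let the fingers close. It gives the time, the measured TCP pose, the force and the opening at its end, in the units of the state.
- bot.get_state(): the state, without advancing time (a new reading comes with each control period).
- bot.snapshot(name): name is "side" or "top" or "wrist"; returns the picture (480x640x3 uint8, red, green, blue); there is no depth.
- bot.calibration(name): a dict with "intrinsics" (3x3 intrinsics, pixels), "R" (3x3) and "t" (3): a world point X has camera coordinates R X + t. Camera axes: x right, y down, z forward; pixel columns grow to the right and rows downward; lengths in m; the calibration is good to about 2 mm. A picture is of the moment at which its call begins: read the wrist's pose just before it. calibration takes no time and is no camera call; for the wrist camera it gives the pose at the moment of the call.
- bot.finish_job(): hands the job in, once; it reports no verdict.
The state is a dict: "t": time; "q": joint angles; "qd": joint speeds; "joint_torque": joint torques, N m; "tool_pos": TCP position; "tool_rot": TCP orientation; "force": force on the tool from outside, world axes, zero at the start; "moment": the same for the moment, N m; "finger_gap": finger opening in m.
Only numpy, scipy, OpenCV 4.12 (cv2) and the standard library are available. Lean on these libraries where they do the work, as an engineer would, in place of code of your own. Each camera call takes 0.05 s, during which the arm holds its last target.

TASK

Release the spent grey cartridge of the dispenser: with the fingertips or the outside of the fingers, push the red-posted lever towards the blue button's side, past its half-way click, to the second stop where it stays. Then press the blue button fully down to retract the plunger, and come away clear. Only push and press, gently: do not pinch the lever, do not press the button before the lever is home, do not touch the grey cartridge, and leave the trays and everything else standing around where they are.

Things in the scene. Friction and masses are not known exactly. Their poses are not given: they have to be found in the camera images.
- dispenser: Low pale-grey dispenser, fixed, turned by up to 0.35 rad; deck 80 mm above the counter, white wall plate 110 mm tall at the back. Origin on the counter; x points from its front (robot side) to its back, y to the robot's left. Housing spans x -70 to 90, y -160 to 140 mm in this frame.
- lever_axis (a point): Point on the deck, 80 mm up, on the vertical axis of the lever, at x 20, y 70 mm of the dispenser; axes as the dispenser's. On this axis the grey cartridge, 54 mm across, stands in a chrome collar 76 mm across; its top is 94 mm above the deck (104 mm when released).
- lever_post (a point): Middle of the red upright post at the lever's free end, 140 mm from lever_axis and overhanging the counter in front of the housing. The post is 18 mm across and stands from 8 to 55 mm above deck level (this point: 31.5 mm). The flat chrome bar from collar to post is 14 mm wide, 10 to 18 mm above deck level.
- lever (a joint): Lever angle, rad, counted anticlockwise from above. Starts under 0.1. 0 = locked: post 0.55 rad to the left (+y) of straight out (-x of the dispenser). Grows as the post is pushed right (-y, towards the button). 0.55 = first detent (yellow dot), 1.10 = second stop (green dot), hard end. Ridges at 0.275 and 0.825: past one it snaps to the next place and stays. It takes 8 to 12 N at the post to leave a place.
- retract_top (a point): Centre of the top of the round blue plunger-retract button, 32 mm across, in a black housing on the deck at x -10, y -100 mm of the dispenser. It is pressed straight down.
- retract (a joint): Button travel in m: 0 = up, 0.006 = fully down; takes about 5 N and springs back.
- grey_cartridge: Grey cartridge in the chrome bayonet socket, 54 mm across, 72 mm tall, origin at its underside. The collar's ramp lifts it by 10 mm as the lever goes to the second stop. Not to be touched.
- white_cartridge: Bystander, loose: spare white cartridge standing upright, 54 mm across, 108 mm tall. Origin at its underside's centre. Leave alone.
- mint_tray: Bystander, loose: mint plastic upper impression tray, U-shaped, 70 x 76 mm plus a short tab handle, 18 mm tall, lying flat. Origin at its underside's centre. Leave alone.
- steel_tray: Bystander, loose: U-shaped steel impression tray, 70 x 76 mm plus a looped wire handle, 18 mm tall, lying flat. Origin at its underside's centre. Leave alone.
- tip_box: Bystander, loose: clear open box with yellow mixing tips, 90 x 70 x 45 mm. Origin at its underside's centre. Leave alone.
- bottle: Bystander, loose: white bottle with teal cap, 52 mm across, 130 mm tall. Origin at its underside's centre. Leave alone.
- mirror: Bystander, loose: steel mouth mirror lying flat, about 165 mm long. Origin at its underside's centre. Leave alone.
- dish: Bystander, loose: small green glass dish, 56 mm across, 35 mm tall. Origin at its underside's centre. Leave alone.

How it is judged:
By the outcome, as a careful person would: the job done as asked, in the order asked, and still so for the second after the job is handed in, with the robot touching nothing.
It also fails if it takes over 51 s, if anything falls off the work surface, if the arm or the gripper's body presses on something with over 40 N, if the wrist force passes 120 N, or if a joint passes its speed limit or range.

## Working session

There is one attempt and no reset: what is moved stays moved. The work goes in short steps, Python scripts to look and compute and a tool call to move; the robot and the scene stay as the last step left them, time stands still between calls to the robot, and variables do not carry over. Pictures are saved under pics/ and viewed, and the job is handed in when it is done.

Besides the shell and the picture viewer there is one more tool, called in YAML: its name, and indented under it one key for each argument. servo_tool: Moves the arm, as the interface text tells. Its arguments: {"type":"object","properties":{"dp":{"type":"array"},"turn":{"type":"array"},"fingers":{"type":"number"},"grip_force":{"type":"number"}},"required":["dp","turn"]}

```bash
mkdir -p pics; ls; python3 - <<'E'
from plant import bot
import cv2,numpy as np
s=bot.get_state()
for n in ("side","top"):
    c=bot.calibration(n); print(n,np.round(c["intrinsics"],1).tolist(),np.round(c["R"],3).tolist(),np.round(c["t"],3).tolist())
    cv2.imwrite(f"pics/{n}0.png",bot.snapshot(n)[:,:,::-1])
print(s["t"],s["tool_pos"],np.round(s["tool_rot"],3).tolist(),s["force"],s["finger_gap"])
E
```

```text
pics
side [[470.5, 0.0, 316.3], [0.0, 470.5, 240.5], [0.0, 0.0, 1.0]] [[-0.982, -0.191, -0.005], [-0.105, 0.563, -0.82], [0.159, -0.804, -0.573]] [0.583, 0.102, 1.043]
top [[539.9, 0.0, 331.9], [0.0, 539.9, 238.6], [0.0, 0.0, 1.0]] [[-0.007, -1.0, 0.005], [-0.981, 0.006, -0.195], [0.195, -0.006, -0.981]] [0.038, 0.572, 1.226]
0.0 [ 0.20548367 -0.53648802  0.21314589] [[0.934, 0.358, -0.001], [0.358, -0.934, 0.002], [0.0, -0.002, -1.0]] [0.09190226 0.09462881 0.1480667 ] 0.09125013409965954
```

View pics/top0.png

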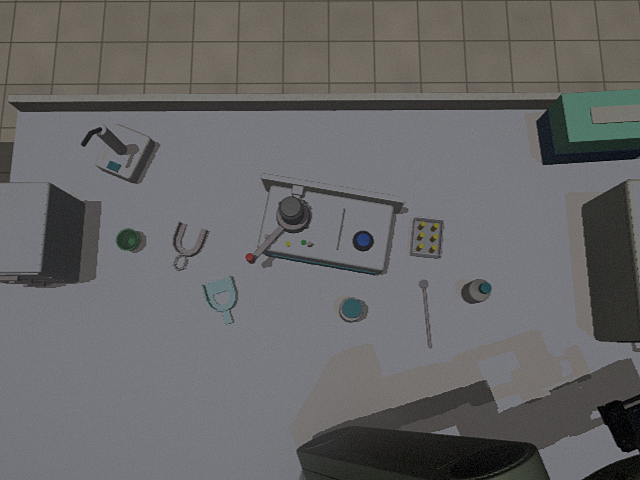

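View pics/side0.png

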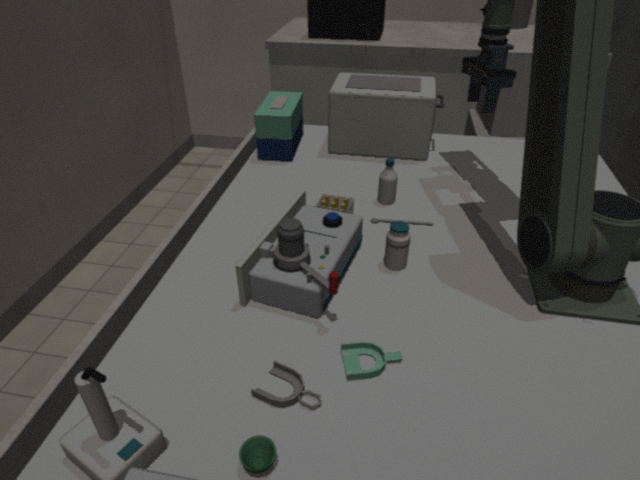

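The top view shows the red post at about (250,258), the blue button at (363,241) and the grey cartridge at (291,208). The white cartridge stands in front at (351,309), and the tip box is right of the housing at (427,238). Next I measure these in both views.

```bash
cat > h.py <<'E'
import numpy as np,cv2
from plant import bot
def ray(c,uv):
    d=np.linalg.inv(c["intrinsics"])@np.array([uv[0],uv[1],1.]); R=np.array(c["R"]);t=np.array(c["t"])
    return -R.T@t, R.T@d
def onplane(c,uv,z):
    o,d=ray(c,uv); return o+d*(z-o[2])/d[2]
def two(c1,u1,c2,u2):
    o1,d1=ray(c1,u1);o2,d2=ray(c2,u2)
    s=np.linalg.lstsq(np.c_[d1,-d2],o2-o1,rcond=None)[0]
    a,b=o1+d1*s[0],o2+d2*s[1]; return (a+b)/2,np.linalg.norm(a-b)
def proj(c,X):
    p=np.array(c["intrinsics"])@(np.array(c["R"])@np.array(X)+np.array(c["t"])); return p[:2]/p[2]
def blobs(im,lo,hi,mina=15):
    h=cv2.cvtColor(im,cv2.COLOR_RGB2HSV); m=cv2.inRange(h,lo,hi)
    n,l,s,c=cv2.connectedComponentsWithStats(m)
    return [(s[i,4],s[i,:4].tolist(),np.round(c[i],1).tolist()) for i in range(1,n) if s[i,4]>=mina],m
E
python3 - <<'E'
from h import *
C={n:bot.calibration(n) for n in("top","side")}
for n in("top","side"):
    im=cv2.imread(f"pics/{n}0.png")[:,:,::-1].copy()
    print(n,"red",blobs(im,(0,150,60),(6,255,255),6)[0],blobs(im,(174,150,60),(180,255,255),6)[0])
    print(n,"blue",blobs(im,(110,140,50),(128,255,255))[0])
    print(n,"yel",blobs(im,(24,90,100),(34,255,255),3)[0])
    print(n,"grn",blobs(im,(45,120,60),(80,255,255),3)[0])
    x0,y0=(220,160) if n=="top" else (225,150)
    cr=im[y0:y0+150,x0:x0+200,::-1]
    cr=cv2.convertScaleAbs(cr,alpha=1.4,beta=20)
    cv2.imwrite(f"pics/{n}0c.png",cv2.resize(cr,(800,600),interpolation=cv2.INTER_CUBIC))
E
```

```text
top red [(np.int32(17), [246, 254, 6, 6], [248.5, 255.8])] []
top blue [(np.int32(125), [357, 234, 13, 12], [362.9, 239.5])]
top yel [(np.int32(16), [421, 222, 5, 4], [422.8, 223.4]), (np.int32(19), [434, 223, 5, 5], [435.9, 224.8]), (np.int32(17), [420, 232, 4, 5], [421.6, 234.1]), (np.int32(19), [433, 234, 5, 5], [435.2, 235.8]), (np.int32(17), [286, 241, 5, 5], [287.6, 243.0]), (np.int32(18), [419, 243, 5, 5], [420.9, 245.3]), (np.int32(19), [432, 245, 5, 5], [434.2, 246.8])]
top grn [(np.int32(15), [301, 240, 5, 5], [303.2, 241.9])]
side red [(np.int32(32), [330, 272, 8, 6], [334.0, 274.2])] []
side blue [(np.int32(46), [326, 213, 13, 8], [331.8, 216.4])]
side yel [(np.int32(3), [326, 195, 3, 1], [327.0, 195.0]), (np.int32(5), [332, 202, 3, 2], [332.8, 202.4]), (np.int32(3), [342, 203, 2, 2], [342.3, 203.3]), (np.int32(8), [319, 265, 4, 4], [320.5, 266.6])]
side grn [(np.int32(6), [321, 256, 3, 2], [322.0, 256.5]), (np.int32(3), [258, 463, 3, 2], [259.0, 463.3])]
```

View pics/top0c.png

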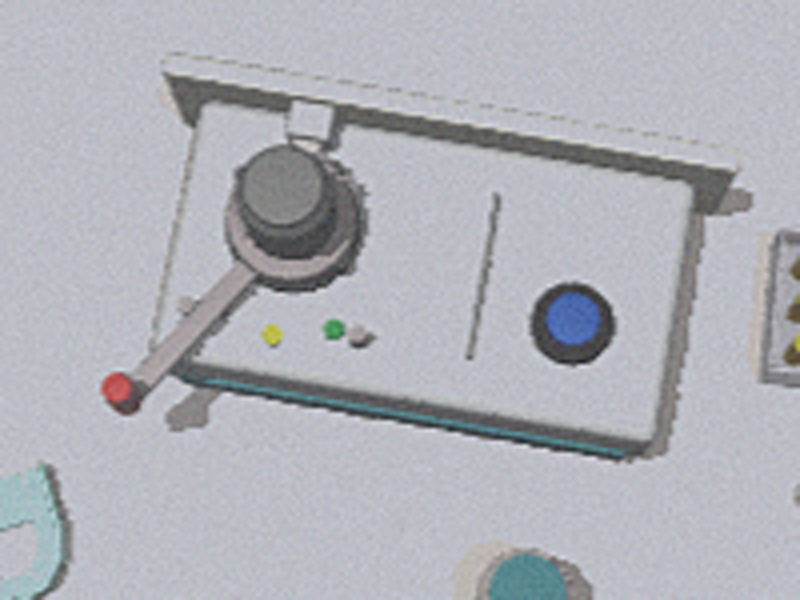

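View pics/side0c.png

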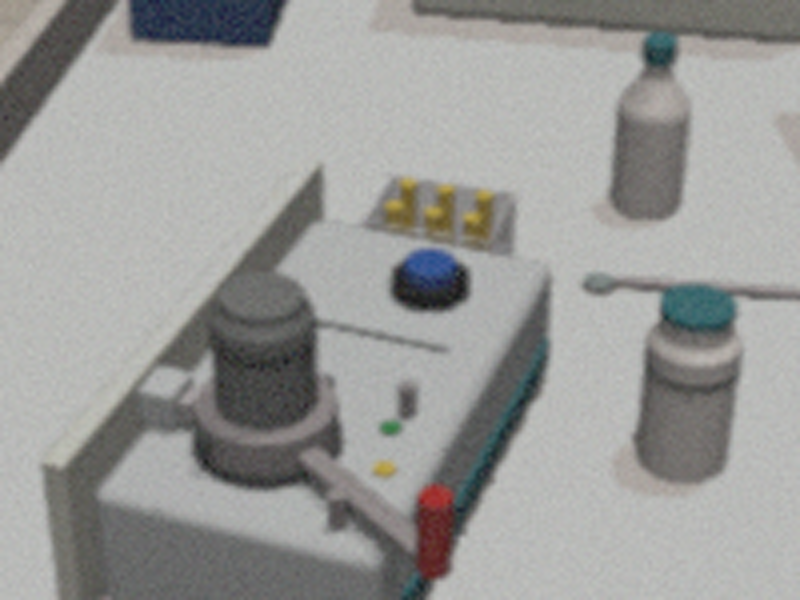

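```bash
python3 - <<'E'
from h import *
T=bot.calibration("top");S=bot.calibration("side")
cr=lambda u,v:(u/4+220-.4,v/4+160-.4)
cs=lambda u,v:(u/4+225-.4,v/4+150-.4)
print("post 2view",two(T,cr(118,388),S,cs(436,495)))
p=onplane(T,cr(118,388),.135);print("post top plane",p)
print("blue 2view",two(T,cr(573,319),S,cs(431,264)))
for n,uv in dict(fl=(152,362),fr=(655,440),br=(693,185)).items(): print(n,onplane(T,cr(*uv),.08))
a,b=onplane(T,cr(165,55),.19),onplane(T,cr(740,165),.19);print("wall",a,b)
a,b=onplane(T,cr(172,372),.08),onplane(T,cr(640,442),.08);print("front edge yaw",np.arctan2(-(b-a)[0],-(b-a)[1])*-1)
cart=onplane(T,cr(284,183),.08+.094);print("axis from cart top",cart)
print("cart2",two(T,cr(284,183),S,cs(264,290)))
y=onplane(T,(287.6,243),.08);g=onplane(T,(303.2,241.9),.08);print("yel",y,"grn",g)
# white cartridge
print("white cart",onplane(T,cr(527,580),.108), "post-axis",p-cart,np.linalg.norm((p-cart)[:2]))
bl=onplane(T,cr(573,319),.11)
E
```

```text
post 2view (array([0.51796503, 0.21784232, 0.13346205]), np.float64(0.0003215869296642325))
post top plane [0.51754759 0.21760724 0.135     ]
blue 2view (array([ 0.56205642, -0.0369013 ,  0.09870762]), np.float64(3.992835202298626e-05))
fl [0.54179694 0.20645679 0.08      ]
fr [ 0.49442068 -0.08409591  0.08      ]
br [ 0.64592952 -0.11039473  0.08      ]
wall [0.69157271 0.18811519 0.19      ] [ 0.62806767 -0.12245291  0.19      ]
front edge yaw -0.15614323330029484
axis from cart top [0.62365143 0.1240642  0.174     ]
cart2 (array([0.6222829 , 0.12386793, 0.17532945]), np.float64(0.001973951027075175))
yel [0.55814462 0.13707855 0.08      ] grn [0.56053526 0.1008214  0.08      ]
white cart [ 0.41251318 -0.00804316  0.108     ] post-axis [-0.10610385  0.09354304 -0.039     ] 0.14145079335315747
```

The points agree. The post is 141 mm from the axis (should be 140) and the button 172 mm from it (should be 172.6). Yaw is about -0.17 and the lever is near 0. I'll shut the fingers, then rise and turn so that tool x lies along the lever.

servo_tool:
  dp:
    - [0,0,-0.003]
    - [0,0,-0.003]
    - [0,0,-0.003]
    - [0,0,-0.003]
    - [0,0,-0.003]
    - [0,0,-0.003]
    - [0,0,-0.003]
    - [0,0,-0.003]
    - [0,0,-0.003]
    - [0,0,-0.003]
    - [0,0,-0.003]
    - [0,0,-0.003]
    - [0,0,-0.003]
    - [0,0,-0.003]
    - [0,0,-0.003]
    - [0,0,-0.003]
    - [0,0,-0.003]
    - [0,0,-0.003]
    - [0,0,-0.003]
    - [0,0,-0.003]
  turn:
    - [0,0,-0.1025]
    - [0,0,-0.1025]
    - [0,0,-0.1025]
    - [0,0,-0.1025]
    - [0,0,-0.1025]
    - [0,0,-0.1025]
    - [0,0,-0.1025]
    - [0,0,-0.1025]
    - [0,0,-0.1025]
    - [0,0,-0.1025]
    - [0,0,-0.1025]
    - [0,0,-0.1025]
    - [0,0,-0.1025]
    - [0,0,-0.1025]
    - [0,0,-0.1025]
    - [0,0,-0.1025]
    - [0,0,-0.1025]
    - [0,0,-0.1025]
    - [0,0,-0.1025]
    - [0,0,-0.1025]
  fingers: 0
  grip_force: 10

```text
t: 1.77
tool_pos: [0.2056, -0.5367, 0.2736]
tool_rot: [[-0.751, 0.66, -0.0], [0.66, 0.751, 0.001], [0.001, 0.001, -1.0]]
force: [-0.0, 0.0, -0.3]
finger_gap: -0.0
```

```bash
cat >> h.py <<'E'
def st():
    s=bot.get_state(); R=np.array(s["tool_rot"])
    print("t",round(s["t"],2),"p",np.round(s["tool_pos"],4),"yaw_x",round(np.arctan2(R[1,0],R[0,0]),3),"z",np.round(R[:,2],3),"F",np.round(s["force"],1),"M",np.round(s["moment"],2),"gap",round(s["finger_gap"],4),"q",np.round(s["q"],2))
    return s,R
def to(X):
    s,R=st(); print("dp tool",np.round(R.T@(np.array(X)-s["tool_pos"]),4))
E
python3 - <<'E'
from h import *
to([.551,.255,.26])
T=bot.calibration("top");S=bot.calibration("side")
cr=lambda u,v:(u/4+220-.4,v/4+160-.4)
cs=lambda u,v:(u/4+225-.4,v/4+150-.4)
print("wall R",two(T,cr(737,168),S,cs(322,166)),"L",two(T,cr(166,60),S,cs(46,460)))
E
```

```text
t 1.77 p [ 0.2056 -0.5367  0.2736] yaw_x 2.421 z [-0.     0.001 -1.   ] F [-0.   0.  -0.3] M [-0.01 -0.15 -0.06] gap -0.0 q [-1.23  0.29  1.46  0.    1.39 -2.08]
dp tool [0.263  0.8228 0.0143]
wall R (array([ 0.64898434, -0.13338845,  0.10319774]), np.float64(0.0017335689995471694)) L (array([0.71598007, 0.19806465, 0.11019323]), np.float64(0.002382330693913908))
```

servo_tool:
  dp:
    - [0.006,0.019,0]
    - [0.012,0.037,0]
    - [0.012,0.037,0]
    - [0.012,0.037,0]
    - [0.012,0.037,0]
    - [0.012,0.037,0]
    - [0.012,0.037,0]
    - [0.012,0.037,0]
    - [0.012,0.037,0]
    - [0.012,0.037,0]
    - [0.012,0.037,0]
    - [0.012,0.037,0]
    - [0.012,0.037,0]
    - [0.012,0.037,0]
    - [0.012,0.037,0]
    - [0.012,0.037,0]
    - [0.012,0.037,0]
    - [0.012,0.037,0]
    - [0.012,0.037,0]
    - [0.012,0.037,0]
  turn:
    - [0,0,0]
    - [0,0,0]
    - [0,0,0]
    - [0,0,0]
    - [0,0,0]
    - [0,0,0]
    - [0,0,0]
    - [0,0,0]
    - [0,0,0]
    - [0,0,0]
    - [0,0,0]
    - [0,0,0]
    - [0,0,0]
    - [0,0,0]
    - [0,0,0]
    - [0,0,0]
    - [0,0,0]
    - [0,0,0]
    - [0,0,0]
    - [0,0,0]

```text
t: 3.43
tool_pos: [0.51, 0.1604, 0.2735]
tool_rot: [[-0.748, 0.663, -0.001], [0.663, 0.748, -0.0], [0.0, -0.001, -1.0]]
force: [1.2, -0.6, -0.7]
finger_gap: 0.0003
```

```bash
python3 - <<'E'
from h import *
to([.551,.255,.26])
c=bot.calibration("wrist"); 
cv2.imwrite("pics/w1.png",bot.snapshot("wrist")[:,:,::-1])
A=[.623,.124,.174]
for n,X in dict(post=[.518,.2177,.135],cart=A,blue=[.562,-.037,.099]).items(): print(n,proj(c,X))
E
```

```text
t 3.43 p [0.51   0.1604 0.2735] yaw_x 2.416 z [-0.001 -0.    -1.   ] F [ 1.2 -0.6 -0.7] M [-0.01 -0.22 -0.04] gap 0.0003 q [ 0.28  0.22  1.55 -0.    1.37 -0.56]
dp tool [0.0321 0.0981 0.0135]
post [387.24324432 180.51485827]
cart [387.33551952 380.33429468]
blue [201.18973841 391.1674479 ]
```

View pics/w1.png

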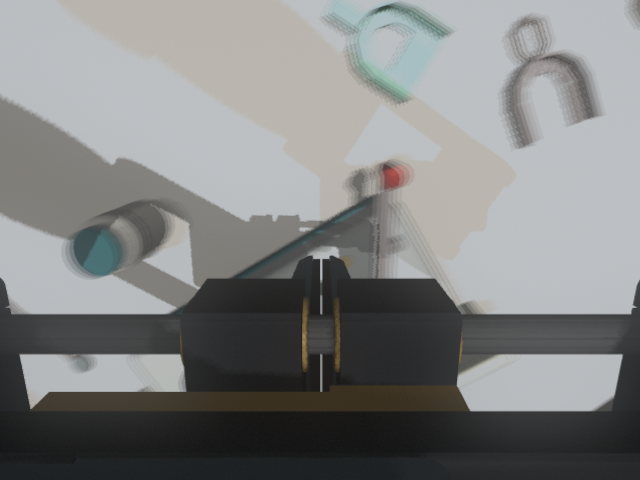

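The wrist picture is motion-blurred, with the post at about (393,177) against a prediction of (387,181), so the fix holds. Now I go to the left of the post and down in stages.

servo_tool:
  dp:
    - [0.008,0.0245,0]
    - [0.008,0.0245,0]
    - [0.008,0.0245,0]
    - [0.008,0.0245,0]
    - [0,0,0.015]
    - [0,0,0.02]
    - [0,0,0.02]
    - [0,0,0.02]
    - [0,0,0.02]
    - [0,0,0.02]
    - [0,0,0.015]
    - [0,0,0.01]
    - [0,0,0.01]
    - [0,0,0]
    - [0,0,0]
    - [0,0,0]
  turn:
    - [0,0,0]
    - [0,0,0]
    - [0,0,0]
    - [0,0,0]
    - [0,0,0]
    - [0,0,0]
    - [0,0,0]
    - [0,0,0]
    - [0,0,0]
    - [0,0,0]
    - [0,0,0]
    - [0,0,0]
    - [0,0,0]
    - [0,0,0]
    - [0,0,0]
    - [0,0,0]

```text
t: 4.82
tool_pos: [0.5516, 0.2532, 0.1248]
tool_rot: [[-0.748, 0.664, 0.002], [0.664, 0.748, 0.001], [-0.001, 0.002, -1.0]]
force: [0.9, -0.4, 0.2]
finger_gap: 0.0005
```

```bash
python3 - <<'E'
from h import *
to([.551,.255,.108])
for n in("wrist","side"):
    c=bot.calibration(n); cv2.imwrite(f"pics/{n}2.png",bot.snapshot(n)[:,:,::-1])
    print(n,"post",proj(c,[.518,.2177,.135]))
im=cv2.imread("pics/side2.png")[150:300,225:425];a=cv2.resize(cv2.convertScaleAbs(im,alpha=1.4,beta=20),(560,420))
b=cv2.resize(cv2.imread("pics/wrist2.png"),(240,180));b=np.vstack([b,np.zeros((240,240,3),np.uint8)])
cv2.imwrite("pics/c2.png",np.hstack([a,b]))
E
```

```text
t 4.82 p [0.5516 0.2532 0.1248] yaw_x 2.416 z [ 0.002  0.001 -1.   ] F [ 0.9 -0.4  0.2] M [ 0.06 -0.1  -0.01] gap 0.0005 q [ 0.41  0.43  1.62 -0.    1.08 -0.43]
dp tool [0.0017 0.0009 0.0168]
wrist post [203.31612734 300.07565906]
side post [333.69125155 272.67478872]
```

View pics/c2.png

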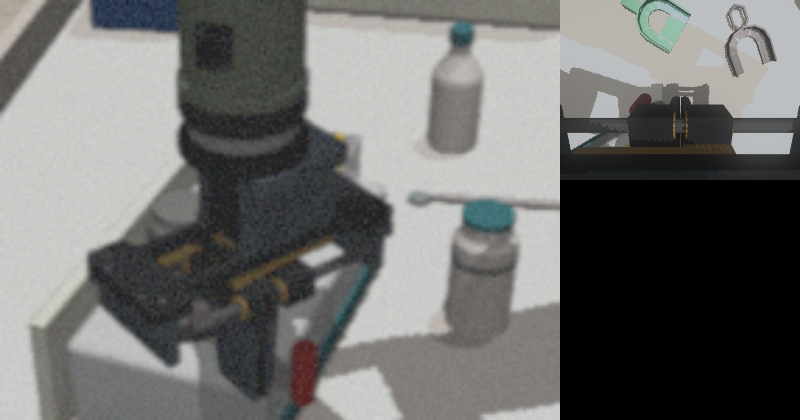

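View pics/wrist2.png

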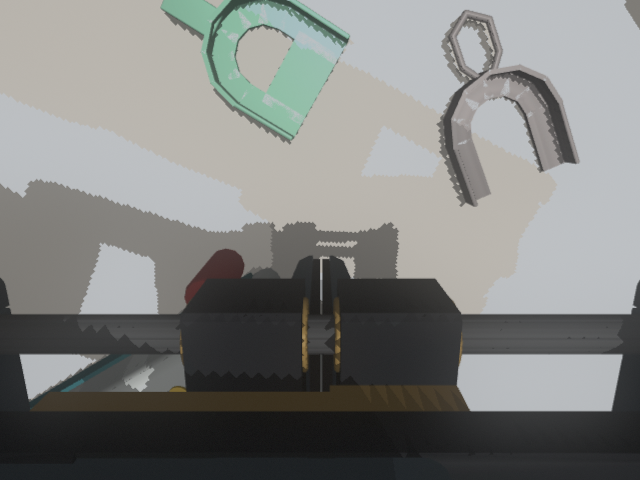

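The side picture shows the shut fingers to the left of the red post, which stands at about (305,375) in the crop. No contact yet. I go down to fingertip height 0.108, above the bar's top at 0.098, and close most of the gap.

servo_tool:
  dp:
    - [0.001,0,0.006]
    - [0.001,0,0.006]
    - [0,0,0.005]
    - [0,-0.006,0]
    - [0,-0.006,0]
    - [0,-0.006,0]
    - [0,-0.003,0]
    - [0,-0.002,0]
    - [0,-0.002,0]
    - [0,0,0]
    - [0,0,0]
  turn:
    - [0,0,0]
    - [0,0,0]
    - [0,0,0]
    - [0,0,0]
    - [0,0,0]
    - [0,0,0]
    - [0,0,0]
    - [0,0,0]
    - [0,0,0]
    - [0,0,0]
    - [0,0,0]

```text
t: 5.83
tool_pos: [0.533, 0.2356, 0.1071]
tool_rot: [[-0.748, 0.664, 0.001], [0.664, 0.748, 0.0], [-0.0, 0.0, -1.0]]
force: [0.3, 0.4, -0.3]
finger_gap: 0.0003
```

```bash
cat >> h.py <<'E'
A=np.array([.623,.124])
def rel():
    s,R=st(); d=s["tool_pos"][:2]-A; e=R[:2,0]; y=R[:2,1]
    r,off=d@e/np.linalg.norm(e),d@y/np.linalg.norm(y)
    print("rel radial",round(r,4),"off",round(off,4),"z",round(s["tool_pos"][2],4),"lever if touching (finger face):",round(np.arctan2(R[1,0],R[0,0])%6.2832-2.416+(.0225-off)/.14,3),"Ftool",np.round(R.T@s["force"],1))
E
python3 -c "
from h import *
rel()"
```

```text
t 5.83 p [0.533  0.2356 0.1071] yaw_x 2.416 z [ 0.001  0.    -1.   ] F [ 0.3  0.4 -0.3] M [ 0.07 -0.14  0.03] gap 0.0003 q [ 0.4   0.42  1.7  -0.    1.02 -0.45]
rel radial 0.1413 off 0.0237 z 0.1071 lever if touching (finger face): -0.009 Ftool [0.1 0.5 0.3]
```

Near contact, with 0.5 N. Now I push along the arc towards the first ridge.

servo_tool:
  dp:
    - [0.0008,-0.0056,0]
    - [0.0008,-0.0056,0]
    - [0.0008,-0.0056,0]
    - [0.0008,-0.0056,0]
  turn:
    - [0,0,-0.04]
    - [0,0,-0.04]
    - [0,0,-0.04]
    - [0,0,-0.04]

```text
t: 6.17
tool_pos: [0.5187, 0.2223, 0.1073]
tool_rot: [[-0.845, 0.535, 0.005], [0.535, 0.845, 0.005], [-0.002, 0.007, -1.0]]
force: [2.8, 4.7, -1.3]
finger_gap: 0.0005
```

```bash
python3 -c "
from h import *
rel()"
```

```text
t 6.17 p [0.5187 0.2223 0.1073] yaw_x 2.577 z [ 0.005  0.005 -1.   ] F [ 2.8  4.7 -1.3] M [ 0.8  -0.62 -0.04] gap 0.0005 q [ 0.38  0.39  1.75  0.    1.   -0.63]
rel radial 0.1407 off 0.0273 z 0.1073 lever if touching (finger face): 0.127 Ftool [0.2 5.4 1.4]
```

servo_tool:
  dp:
    - [0.0008,-0.0056,0]
    - [0.0008,-0.0056,0]
    - [0.0008,-0.0056,0]
    - [0.0008,-0.0056,0]
    - [0,0,0]
    - [0,0,0]
  turn:
    - [0,0,-0.04]
    - [0,0,-0.04]
    - [0,0,-0.04]
    - [0,0,-0.04]
    - [0,0,0]
    - [0,0,0]

```text
t: 6.67
tool_pos: [0.503, 0.2019, 0.107]
tool_rot: [[-0.918, 0.396, 0.0], [0.396, 0.918, -0.0], [-0.0, -0.0, -1.0]]
force: [-0.2, -0.4, 0.2]
finger_gap: 0.0007
```

```bash
python3 -c "
from h import *
rel()"
```

```text
t 6.67 p [0.503  0.2019 0.107 ] yaw_x 2.735 z [ 0. -0. -1.] F [-0.2 -0.4  0.2] M [ 0.06 -0.13  0.02] gap 0.0007 q [ 0.36  0.36  1.8  -0.    0.98 -0.8 ]
rel radial 0.141 off 0.024 z 0.107 lever if touching (finger face): 0.308 Ftool [-0.  -0.5 -0.2]
```

The force fell to zero at an angle of about 0.31, so the lever snapped to the first detent. I continue along the arc to near 0.85, then check.

servo_tool:
  dp:
    - [0.0008,-0.0056,0]
    - [0.0008,-0.0056,0]
    - [0.0008,-0.0056,0]
    - [0.0008,-0.0056,0]
    - [0.0008,-0.0056,0]
    - [0.0008,-0.0056,0]
    - [0.0008,-0.0056,0]
    - [0.0008,-0.0056,0]
    - [0.0008,-0.0056,0]
  turn:
    - [0,0,-0.04]
    - [0,0,-0.04]
    - [0,0,-0.04]
    - [0,0,-0.04]
    - [0,0,-0.04]
    - [0,0,-0.04]
    - [0,0,-0.04]
    - [0,0,-0.04]
    - [0,0,-0.04]

```text
t: 7.42
tool_pos: [0.4843, 0.1573, 0.1071]
tool_rot: [[-0.999, 0.046, 0.001], [0.046, 0.999, 0.005], [-0.001, 0.005, -1.0]]
force: [-0.9, 6.3, -0.6]
finger_gap: 0.001
```

```bash
python3 -c "
from h import *
rel()"
```

```text
t 7.42 p [0.4843 0.1573 0.1071] yaw_x 3.095 z [ 0.001  0.005 -1.   ] F [-0.9  6.3 -0.6] M [ 1.12 -0.05  0.02] gap 0.001 q [ 0.29  0.31  1.87  0.01  0.96 -1.24]
rel radial 0.1401 off 0.0269 z 0.1071 lever if touching (finger face): 0.648 Ftool [1.2 6.3 0.6]
```

servo_tool:
  dp:
    - [0.0008,-0.0056,0]
    - [0.0008,-0.0056,0]
    - [0.0008,-0.0056,0]
    - [0.0008,-0.0056,0]
    - [0.0008,-0.0056,0]
    - [0.0004,-0.0028,0]
    - [0,0,0]
    - [0,0,0]
  turn:
    - [0,0,-0.04]
    - [0,0,-0.04]
    - [0,0,-0.04]
    - [0,0,-0.04]
    - [0,0,-0.04]
    - [0,0,-0.02]
    - [0,0,0]
    - [0,0,0]

```text
t: 8.08
tool_pos: [0.4811, 0.1241, 0.107]
tool_rot: [[-0.985, -0.172, 0.0], [-0.172, 0.985, -0.0], [-0.0, -0.0, -1.0]]
force: [-0.0, -0.1, 1.3]
finger_gap: -0.0
```

```bash
python3 -c "
from h import *
rel()"
```

```text
t 8.08 p [0.4811 0.1241 0.107 ] yaw_x -2.969 z [ 0. -0. -1.] F [-0.  -0.1  1.3] M [ 0.09 -0.09  0.01] gap -0.0 q [ 0.23  0.3   1.9  -0.    0.95 -1.51]
rel radial 0.1398 off 0.0245 z 0.107 lever if touching (finger face): 0.884 Ftool [ 0.1 -0.1 -1.3]
```

The force is zero again past 0.88, so the lever snapped towards the second stop. I follow it until contact, to make sure it sits at 1.10.

servo_tool:
  dp:
    - [0.0008,-0.0056,0]
    - [0.0008,-0.0056,0]
    - [0.0008,-0.0056,0]
    - [0.0008,-0.0056,0]
    - [0.0008,-0.0056,0]
    - [0,0,0]
    - [0,0,0]
  turn:
    - [0,0,-0.04]
    - [0,0,-0.04]
    - [0,0,-0.04]
    - [0,0,-0.04]
    - [0,0,-0.04]
    - [0,0,0]
    - [0,0,0]

```text
t: 8.67
tool_pos: [0.4842, 0.0961, 0.1069]
tool_rot: [[-0.931, -0.364, 0.0], [-0.364, 0.931, -0.0], [-0.0, -0.0, -1.0]]
force: [-0.8, 1.0, 0.3]
finger_gap: 0.0004
```

```bash
python3 -c "
from h import *
rel()"
```

```text
t 8.67 p [0.4842 0.0961 0.1069] yaw_x -2.769 z [ 0. -0. -1.] F [-0.8  1.   0.3] M [ 0.11 -0.14 -0.02] gap 0.0004 q [ 0.17  0.29  1.9  -0.    0.95 -1.77]
rel radial 0.1395 off 0.0245 z 0.1069 lever if touching (finger face): 1.083 Ftool [ 0.4  1.2 -0.3]
```

servo_tool:
  dp:
    - [0,-0.002,0]
    - [0,-0.002,0]
    - [0,0,0]
    - [0,0,0]
  turn:
    - [0,0,0]
    - [0,0,0]
    - [0,0,0]
    - [0,0,0]

```text
t: 9.0
tool_pos: [0.4852, 0.093, 0.1069]
tool_rot: [[-0.931, -0.365, -0.0], [-0.365, 0.931, 0.001], [-0.0, 0.001, -1.0]]
force: [-0.9, 4.5, 0.4]
finger_gap: 0.0005
```

```bash
python3 -c "
from h import *
rel()"
```

```text
t 9.0 p [0.4852 0.093  0.1069] yaw_x -2.768 z [-0.     0.001 -1.   ] F [-0.9  4.5  0.4] M [ 0.75  0.04 -0.02] gap 0.0005 q [ 0.17  0.29  1.9   0.    0.95 -1.78]
rel radial 0.1396 off 0.0214 z 0.1069 lever if touching (finger face): 1.107 Ftool [-0.8  4.5 -0.4]
```

Contact at 1.107 with 4.5 N resisting, so the lever is at the stop. I back off, lift straight up and look.

servo_tool:
  dp:
    - [0,0.004,0]
    - [0,0.008,0]
    - [0,0.012,0]
    - [0,0.012,0]
    - [0,0,-0.02]
    - [0,0,-0.03]
    - [0,0,-0.03]
    - [0,0,-0.03]
    - [0,0,-0.02]
    - [0,0,0]
    - [0,0,0]
  turn:
    - [0,0,0]
    - [0,0,0]
    - [0,0,0]
    - [0,0,0]
    - [0,0,0]
    - [0,0,0]
    - [0,0,0]
    - [0,0,0]
    - [0,0,0]
    - [0,0,0]
    - [0,0,0]

```text
t: 9.92
tool_pos: [0.4723, 0.1267, 0.2378]
tool_rot: [[-0.93, -0.366, 0.002], [-0.366, 0.93, 0.0], [-0.002, -0.001, -1.0]]
force: [-1.5, 0.7, 0.5]
finger_gap: 0.0002
```

```bash
python3 - <<'E'
from h import *
rel()
for n in("top","side","wrist"):
    c=bot.calibration(n); im=bot.snapshot(n); cv2.imwrite(f"pics/{n}3.png",im[:,:,::-1])
    print(n,"red",blobs(im,(0,130,40),(8,255,255),6)[0],"pred",proj(c,[*(A+.14*np.array([np.cos(3.516),np.sin(3.516)])),.135]))
    print(n,"blue",blobs(im,(110,140,40),(128,255,255))[0])
cr=lambda a,x,y:cv2.resize(cv2.convertScaleAbs(cv2.imread(f"pics/{a}3.png")[y:y+150,x:x+130],alpha=1.4,beta=20),(400,460))
cv2.imwrite("pics/c3.png",np.hstack([cr("top",250,160),cr("side",235,170)]))
E
```

```text
t 9.92 p [0.4723 0.1267 0.2378] yaw_x -2.766 z [ 0.002  0.    -1.   ] F [-1.5  0.7  0.5] M [ 0.05 -0.08 -0.02] gap 0.0002 q [ 0.24  0.17  1.71 -0.    1.26 -1.71]
rel radial 0.1393 off 0.0578 z 0.2378 lever if touching (finger face): 0.849 Ftool [ 1.1  1.2 -0.5]
top red [] pred [314.64566758 267.34496185]
top blue [(np.int32(125), [357, 233, 13, 13], [363.0, 239.4])]
side red [(np.int32(62), [353, 232, 8, 20], [356.4, 241.1])] pred [356.72961015 231.32779416]
side blue [(np.int32(59), [326, 213, 13, 9], [332.4, 217.1])]
wrist red [] pred [234.60680861 237.22382694]
wrist blue []
```

View pics/c3.png

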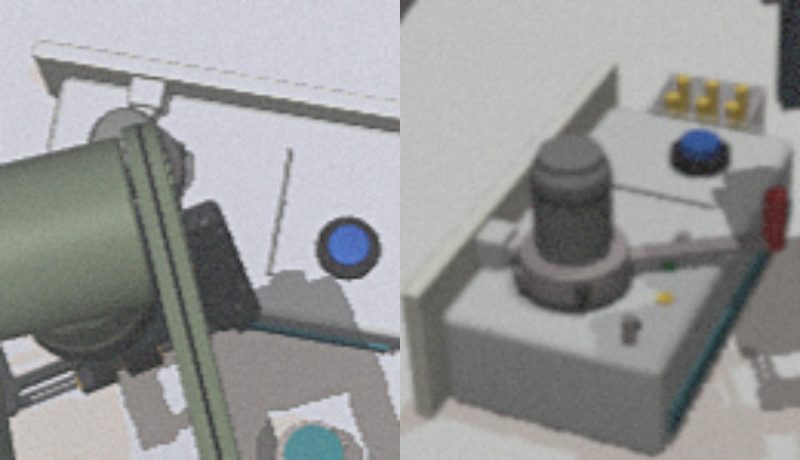

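View pics/wrist3.png

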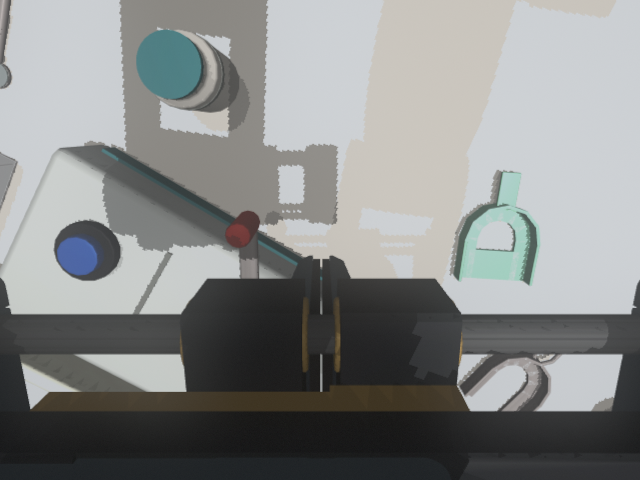

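The lever is home. In the side view the post's top is at (356,232), against (356.7,231.3) predicted for 1.10, and the bar lies over the green dot. The collar has lifted the cartridge. The wrist view puts the button at (75,255), with its way clear. Next I move above the button.

servo_tool:
  dp:
    - [-0.0024,-0.0186,0]
    - [-0.0024,-0.0186,0]
    - [-0.0024,-0.0186,0]
    - [-0.0024,-0.0186,0]
    - [-0.0024,-0.0186,0]
    - [-0.0024,-0.0186,0]
    - [-0.0024,-0.0186,0]
    - [-0.0024,-0.0186,0]
    - [-0.0024,-0.0186,0]
    - [-0.0024,-0.0186,0]
    - [0,0,0.02]
    - [0,0,0.03]
    - [0,0,0.03]
    - [0,0,0.02]
    - [0,0,0.01]
    - [0,0,0]
    - [0,0,0]
    - [0,0,0]
  turn:
    - [0,0,0]
    - [0,0,0]
    - [0,0,0]
    - [0,0,0]
    - [0,0,0]
    - [0,0,0]
    - [0,0,0]
    - [0,0,0]
    - [0,0,0]
    - [0,0,0]
    - [0,0,0]
    - [0,0,0]
    - [0,0,0]
    - [0,0,0]
    - [0,0,0]
    - [0,0,0]
    - [0,0,0]
    - [0,0,0]

```text
t: 11.57
tool_pos: [0.5635, -0.0386, 0.1281]
tool_rot: [[-0.931, -0.366, 0.002], [-0.366, 0.931, -0.0], [-0.002, -0.001, -1.0]]
force: [0.6, 0.2, -0.0]
finger_gap: 0.0008
```

```bash
python3 - <<'E'
from h import *
to([.563,-.0375,.1])
for n in("side",):
    c=bot.calibration(n); im=bot.snapshot(n); cv2.imwrite(f"pics/{n}4.png",im[:,:,::-1])
    print(proj(c,bot.get_state()["tool_pos"]),proj(c,[.563,-.0375,.0987]))
cr=lambda a,x,y:cv2.resize(cv2.convertScaleAbs(cv2.imread(f"pics/{a}4.png")[y:y+120,x:x+160],alpha=1.4,beta=20),(800,600))
cv2.imwrite("pics/c4.png",cr("side",260,140))
E
```

```text
t 11.57 p [ 0.5635 -0.0386  0.1281] yaw_x -2.767 z [ 0.002 -0.    -1.   ] F [ 0.6  0.2 -0. ] M [ 0.13 -0.15  0.04] gap 0.0008 q [-0.09  0.37  1.72 -0.    1.05 -2.03]
dp tool [0.0002 0.0012 0.028 ]
[331.95304478 204.26346017] [331.98718068 215.429445  ]
```

View pics/c4.png

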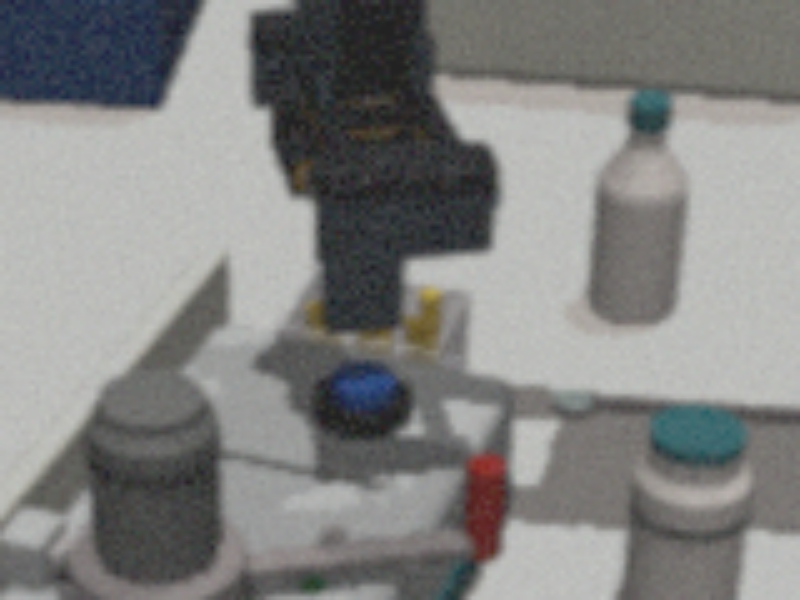

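The fingertips are centred over the blue button in the side view, at (365,330) above (362,385) in the crop, and the lever is still at the stop. I go down slowly until contact.

servo_tool:
  dp:
    - [0,0.001,0.007]
    - [0,0,0.007]
    - [0,0,0.006]
    - [0,0,0.003]
    - [0,0,0.002]
    - [0,0,0.002]
    - [0,0,0]
    - [0,0,0]
  turn:
    - [0,0,0]
    - [0,0,0]
    - [0,0,0]
    - [0,0,0]
    - [0,0,0]
    - [0,0,0]
    - [0,0,0]
    - [0,0,0]

```text
t: 12.28
tool_pos: [0.5619, -0.0376, 0.1001]
tool_rot: [[-0.931, -0.366, -0.001], [-0.366, 0.931, -0.0], [0.001, 0.0, -1.0]]
force: [-1.8, 0.8, 3.0]
finger_gap: 0.0005
```

```bash
python3 -c "
from h import *
st()"
```

```text
t 12.28 p [ 0.5619 -0.0376  0.1001] yaw_x -2.767 z [-0.001 -0.    -1.   ] F [-1.8  0.8  3. ] M [ 0.14  0.29 -0.04] gap 0.0005 q [-0.09  0.4   1.76 -0.    0.99 -2.03]
```

servo_tool:
  dp:
    - [0,0,0.002]
    - [0,0,0.002]
    - [0,0,0.001]
    - [0,0,0.001]
    - [0,0,0]
    - [0,0,0]
  turn:
    - [0,0,0]
    - [0,0,0]
    - [0,0,0]
    - [0,0,0]
    - [0,0,0]
    - [0,0,0]

```text
t: 12.78
tool_pos: [0.5624, -0.0376, 0.0961]
tool_rot: [[-0.931, -0.366, 0.001], [-0.366, 0.931, -0.0], [-0.001, -0.001, -1.0]]
force: [-5.9, 0.8, 15.9]
finger_gap: 0.0004
```

```bash
python3 -c "
from h import *
st()"
```

```text
t 12.78 p [ 0.5624 -0.0376  0.0961] yaw_x -2.767 z [ 0.001 -0.    -1.   ] F [-5.9  0.8 15.9] M [ 0.18  1.03 -0.05] gap 0.0004 q [-0.09  0.4   1.76 -0.    0.98 -2.03]
```

The force rose to 15.9 N at z 0.096. That is either the bottom of the travel or the fingers on the black ring. I ease off in small steps and read force against height to tell which.

servo_tool:
  dp:
    - [0,0,-0.001]
    - [0,0,0]
    - [0,0,0]
    - [0,0,0]
  turn:
    - [0,0,0]
    - [0,0,0]
    - [0,0,0]
    - [0,0,0]

```text
t: 13.12
tool_pos: [0.5624, -0.0376, 0.0962]
tool_rot: [[-0.931, -0.366, 0.001], [-0.366, 0.931, -0.0], [-0.001, -0.001, -1.0]]
force: [-3.8, 0.7, 9.9]
finger_gap: 0.0008
```

servo_tool:
  dp:
    - [0,0,-0.001]
    - [0,0,0]
    - [0,0,0]
    - [0,0,0]
  turn:
    - [0,0,0]
    - [0,0,0]
    - [0,0,0]
    - [0,0,0]

```text
t: 13.45
tool_pos: [0.5623, -0.0376, 0.0963]
tool_rot: [[-0.931, -0.365, 0.001], [-0.365, 0.931, -0.0], [-0.0, -0.0, -1.0]]
force: [-2.8, 1.4, 6.5]
finger_gap: 0.0006
```

servo_tool:
  dp:
    - [0,0,-0.0015]
    - [0,0,0]
    - [0,0,0]
    - [0,0,0]
  turn:
    - [0,0,0]
    - [0,0,0]
    - [0,0,0]
    - [0,0,0]

```text
t: 13.78
tool_pos: [0.5623, -0.0376, 0.0974]
tool_rot: [[-0.931, -0.366, 0.0], [-0.366, 0.931, -0.0], [-0.0, -0.0, -1.0]]
force: [-1.9, -0.0, 4.7]
finger_gap: 0.0005
```

servo_tool:
  dp:
    - [0,0,-0.0015]
    - [0,0,0]
    - [0,0,0]
    - [0,0,0]
  turn:
    - [0,0,0]
    - [0,0,0]
    - [0,0,0]
    - [0,0,0]

```text
t: 14.12
tool_pos: [0.5623, -0.0376, 0.0989]
tool_rot: [[-0.931, -0.366, 0.0], [-0.366, 0.931, -0.0], [-0.0, -0.0, -1.0]]
force: [-1.2, 0.5, 3.6]
finger_gap: 0.0004
```

servo_tool:
  dp:
    - [0,0,-0.0015]
    - [0,0,0]
    - [0,0,0]
    - [0,0,0]
  turn:
    - [0,0,0]
    - [0,0,0]
    - [0,0,0]
    - [0,0,0]

```text
t: 14.45
tool_pos: [0.5623, -0.0376, 0.1004]
tool_rot: [[-0.931, -0.366, 0.0], [-0.366, 0.931, -0.0], [-0.0, -0.0, -1.0]]
force: [-1.4, 0.6, 1.5]
finger_gap: 0.0
```

servo_tool:
  dp:
    - [0,0,-0.0015]
    - [0,0,0]
    - [0,0,0]
    - [0,0,0]
  turn:
    - [0,0,0]
    - [0,0,0]
    - [0,0,0]
    - [0,0,0]

```text
t: 14.78
tool_pos: [0.5623, -0.0376, 0.1019]
tool_rot: [[-0.931, -0.366, 0.0], [-0.366, 0.931, -0.0], [-0.0, -0.0, -1.0]]
force: [0.2, -0.4, 1.8]
finger_gap: 0.0006
```

The readings are about 5 N at 0.096, 3.6 N at 0.099 and roughly zero at 0.102. That gives a 6 mm spring stroke ending in a hard stop, so the button went fully down. Now I retreat upwards and away.

servo_tool:
  dp:
    - [0,0,-0.01]
    - [0,0,-0.02]
    - [0,0,-0.03]
    - [0,0,-0.03]
    - [0,0,-0.03]
    - [0,0,-0.02]
    - [0.015,-0.01,0]
    - [0.025,-0.025,0]
    - [0.025,-0.03,0]
    - [0.025,-0.03,0]
    - [0.025,-0.03,0]
    - [0.025,-0.03,0]
    - [0.015,-0.02,0]
    - [0,0,0]
    - [0,0,0]
    - [0,0,0]
  turn:
    - [0,0,0]
    - [0,0,0]
    - [0,0,0]
    - [0,0,0]
    - [0,0,0]
    - [0,0,0]
    - [0,0,0]
    - [0,0,0]
    - [0,0,0]
    - [0,0,0]
    - [0,0,0]
    - [0,0,0]
    - [0,0,0]
    - [0,0,0]
    - [0,0,0]
    - [0,0,0]

```text
t: 16.12
tool_pos: [0.4819, -0.2566, 0.2422]
tool_rot: [[-0.931, -0.365, 0.0], [-0.365, 0.931, 0.001], [-0.0, 0.0, -1.0]]
force: [-1.0, 0.6, -0.2]
finger_gap: 0.0005
```

```bash
python3 - <<'E'
from h import *
st()
for n in("top","side"):
    c=bot.calibration(n); im=bot.snapshot(n); cv2.imwrite(f"pics/{n}5.png",im[:,:,::-1])
    print(n,"red",blobs(im,(0,130,40),(8,255,255),6)[0],"pred",proj(c,[*(A+.14*np.array([np.cos(3.516),np.sin(3.516)])),.135]))
    a=cv2.imread(f"pics/{n}0.png"); d=cv2.absdiff(a,cv2.imread(f"pics/{n}5.png"))
    cv2.imwrite(f"pics/{n}5c.png",cv2.resize(np.hstack([im[140:340,:,::-1]]) if n=="top" else im[120:,:,::-1],(800,250) if n=="top" else (800,450)))
E
```

```text
t 16.12 p [ 0.4819 -0.2566  0.2422] yaw_x -2.768 z [ 0.     0.001 -1.   ] F [-1.   0.6 -0.2] M [ 0.08 -0.18  0.04] gap 0.0005 q [-0.51  0.26  1.58  0.    1.3  -2.46]
top red [(np.int32(31), [311, 265, 7, 7], [313.6, 268.2])] pred [314.64566758 267.34496185]
side red [(np.int32(91), [353, 231, 8, 20], [356.6, 239.9])] pred [356.72961015 231.32779416]
```

View pics/top5.png

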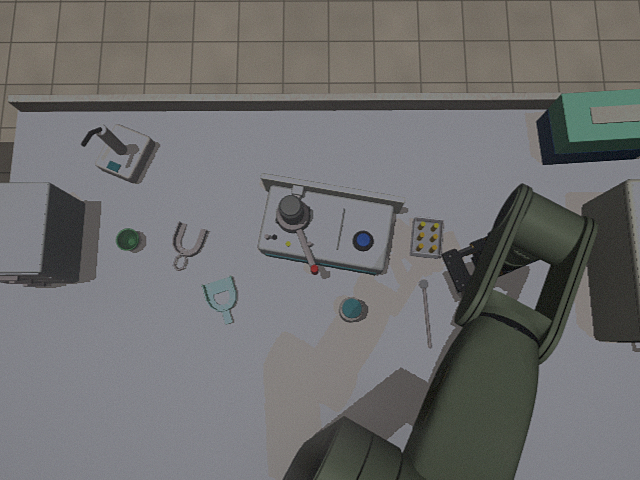

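View pics/side5.png

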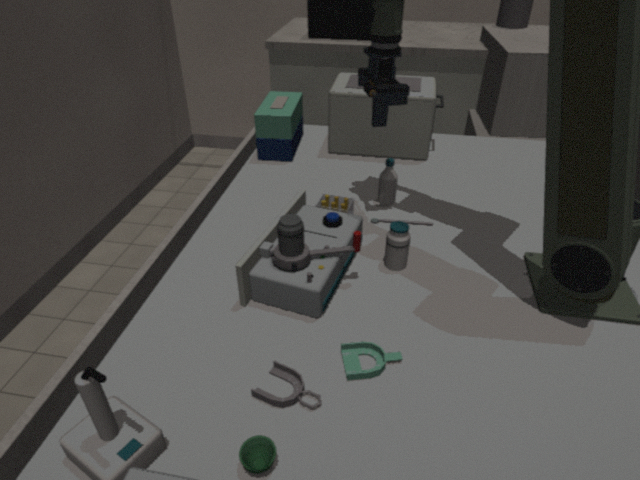

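The last pictures show the post at the second stop: top view (313.6,268.2) against (314.6,267.3) predicted. The tip box, bottle, trays, mirror, dish and white cartridge are at their starting pixels, and the gripper is clear of everything. I hand the job in.

```bash
python3 -c "
from plant import bot
print(bot.finish_job(), bot.get_state()['t'])"
```

```text
the job is handed in; nothing more can be done
the job is handed in; nothing more can be done
```

The cartridge is released. I pushed the lever over to the second stop, then pressed the blue button fully down, and the job was handed in at about 16 s of the 51 s.

- **Lever:** I pushed the post along its arc with the outside of the shut fingers, and it clicked past both ridges. The highest reading was about 6 N, taken between pushes. At the stop, contact came at a lever angle of about 1.107 against 4.5 N. After I backed away, the post stayed within about 1 px of where 1.10 should put it, in both the top and side views.
- **Button:** I pressed it only after the lever was home, with at most about 16 N, plus about 6 N sideways. Easing off showed a spring stroke of about 6 mm ending in a hard stop at z = 0.096. This is an inference from the forces, because the fingers hid the button while it was down.
- **Clearance:** In the last pictures the gripper is well clear, and by eye the trays and other loose items have not moved. The grey cartridge was not touched, but I did not measure its 10 mm lift.

No check failed. The only disagreements were about 2 mm between position estimates, which is within the calibration.

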